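# Step the sample carousel back one notch

## Task

The sample carousel has gone one place too far. With a fingertip, tip the ratchet pawl up out of the teeth by its knob so that it stays thrown back, push the carousel back exactly one notch (clockwise seen from above) by its upright post, then tip the pawl down again so that it sits fully in its new notch. Lift nothing off its place: the two tubes stay seated in their cups, and the bottle and the beaker are left standing where they are.

Things in the scene. Friction and masses are not known exactly. Their poses are not given: they have to be found in the camera images.
- indexer: Fixed white base plate, 225 x 190 x 15 mm. Origin: on the bench, on the carousel's vertical axis; z up, x level from that axis towards the pawl. The pawl's hinge pin lies along the indexer's y at x = 98, z = 52 mm, between aluminium cheeks (up to z = 59, y +-14 mm); behind it a stop plate stands at x = 110 to 115, y +-14, up to z = 66 mm.
- wheel (a joint): Carousel angle: 0 at the start, positive counter-clockwise from above. One notch is 0.524 rad, so the middle of the next notch back is at -0.524; the pawl has about 0.09 rad play either way in a notch. With the pawl down it cannot turn clockwise, but can turn forward under the pawl. Light friction (about 0.05 N m): it stays where it is left.
- pawl (a joint): Steel tumbler pawl about its hinge pin: 0 is down in a notch, 0.84 thrown back against its stop; positive lifts the nose and moves the knob outward, away from the carousel. It is top-heavy: past about 0.46 it falls outward to the stop and stays there, below that it falls down by its own weight (about 0.015 N m). The nose clears the teeth beyond 0.35.
- pawl_knob (a point): Centre of the pawl's knob, a level steel bar 14 mm thick, 30 mm long along the indexer's y, on top of the pawl's upright tab, 42 mm from the hinge pin. Pawl down: the tab leans 20 degrees inward over the carousel, knob at indexer x = 84 mm, 91 mm above the bench. Thrown back: leans 28 degrees outward, x = 118 mm, 89 mm above the bench.
- pawl_nose (a point): Underside of the pawl's nose (8 mm along x, 6 mm wide, 28 mm inward of the pin), the end that drops between the teeth, 8 mm below their tops. Down: 36 mm above the bench; thrown back: about 62 mm.
- post_top (a point): Centre of the top of the upright steel push post on the carousel, 14 mm in diameter, 40 mm tall (from 34 to 74 mm above the bench), 45 mm from the carousel's axis, at the start exactly on the opposite side from the pawl.
- wheel_hub (a point): Top centre of the low steel hub (26 mm diameter) of the grey ratchet carousel, on its axis, 46 mm above the bench. The carousel is 160 mm in diameter, its upper face 34 mm above the bench, with 12 teeth 10 mm high on that face at radius 63 to 77 mm, each with a steep face and a ramp.
- tube_a_mid (a point): Loose capped sample tube (cap 19 mm diameter, 54 mm tall), its centre half-way up. It stands in a cup (25 mm outer diameter, 22 mm tall, 1 mm play) on the carousel, 45 mm from the axis, at the start 80 degrees counter-clockwise of the pawl; its top is 91 mm above the bench. Leave it seated.
- tube_b_mid (a point): A second tube and cup alike, at the start 60 degrees clockwise of the pawl. Leave it seated.
- bottle_mid (a point): Loose white reagent bottle, 54 mm diameter, 95 mm tall, beside the indexer; the point is its centre half-way up. Leave it alone.
- beaker_mid (a point): Loose empty glass beaker, 70 mm diameter, 85 mm tall, on the other side of the indexer; the point is its centre half-way up. Leave it alone.

How it is judged:
By the outcome, as a careful person would: the job done as asked, in the order asked, and still so for the second after the job is handed in, with the robot touching nothing.
It also fails if it takes over 58 s, if anything falls off the work surface, if the arm or the gripper's body presses on something with over 40 N, if the wrist force passes 120 N, or if a joint passes its speed limit or range.

## Robot

A 7-joint arm with a two-finger parallel gripper is mounted at the origin on the work surface. World frame = base frame: x ahead of the robot, y to its left, z up, the work surface at z = 0. Lengths are in m, angles in rad, forces in N, time in s.
With the tool pointing down it reaches from about 0.35 to 0.9 m from the base axis. Payload 8.1 kg.
Tool frame: the origin (TCP) lies on the centre line of the jaws, within the pads' length; the fingertips stand 19 mm ahead of it and the grasp point (between the pads) is the TCP (arm.tip_reach is the distance from the TCP to the fingertips, in m); z points along the fingers, y is the line along which they close (so a half turn about z gives the same grasp; the last joint's range is limited). The gripper opens to 92 mm and grips with 3 to 60 N. Pads are 19 mm wide; open, the fingers measure 130 mm over their backs; the gripper's body (75 mm by 190 mm) begins 47 mm behind the grasp point.
Start: joints at [-1.304, 0.434, 0.025, 1.573, -0.012, 1.134, -0.075], TCP at [0.226, 0.583, 0.246] pointing down, gripper open.
Joint ranges: [-2.62, 2.62], [-0.44, 2.09], [-1.27, 1.32], [0.08, 2.57], [-1.32, 4.46], [0.12, 2], [-2.74, 2.74]. Speed limits (rad/s): [2.22, 2.22, 3.01, 3.01, 3.14, 3.14, 3.14].

## Interface

Orientations are given as a rotation vector (axis times angle).
In Python, from cell import arm gives the robot as it stands.
- The arm moves only by the tool arm_command, never from a script. Its argument "targets" is a list that holds one entry, the list of rows, each a list of 6 numbers: the shift along the tool's x, y, z in m, then the turn, a rotation vector about the tool's x, y, z in rad. A call has 1 to 10 rows; each row shifts and turns the commanded pose from where the row before left it, along the tool's axes as they then stand; what a row does not reach is not made up. A row lasts 1/8 s, in which the tool goes at most 62.5 mm and 10.7 degrees, less where a joint would pass 70% of its speed; a pose out of reach is approached as far as the arm can. A call with a gripper value outside its range is refused whole. "jaw" is the finger opening in m, from 0 to 0.0918, set as the call begins (left out, the last holds). The fingers move at their own pace and stop on an object; "newtons" is the grip in N (left out, the last holds). Time passes only in rows, so rows that do not move let the fingers close. It gives the time, the measured TCP pose, the force, the opening and the grip force at its end, in the units of the state.
- arm.observe(): the state, without advancing time (a new reading comes with each control period).
- arm.get_image(name): name is "side" or "top" or "wrist"; returns a dict with "pixels" (384x512x3 uint8, red, green, blue), "z_map" (384x512 float32, m along the optical axis (not along the pixel's ray), 0 where there is no reading), "fx", "fy", "cx", "cy" (pixels), "xyz" and "rotation" of the camera in the world; the wrist camera has in their place "T_tool_cam" (4x4, takes a point from camera to tool coordinates, whose origin is the TCP and whose axes are the flange's). Camera axes: x right, y down, z forward; pixel columns grow to the right and rows downward; lengths in m; the calibration is good to about 2 mm. A picture is of the moment at which its call begins: read the wrist's pose just before it.
- arm.sign_off(): hands the job in; it is judged then, once.
The state is a dict: "clock": time; "joints": joint angles; "dq": joint speeds; "joint_efforts": joint torques, N m; "position": TCP position; "ee_rot": TCP orientation; "force": force on the tool from outside, world axes, zero at the start; "ft_torque": the same for the moment, N m; "width": opening from 0.0 (shut) to 1.0 (fully open); "gripper_force": force on a finger pad.
Only numpy, scipy, OpenCV 4.12 (cv2) and the standard library are available. Lean on these libraries where they do the work, as an engineer would, in place of code of your own. Each camera call takes 0.05 s, during which the arm holds its last target. There are 200 camera calls.

## Working session

There is one attempt and no reset: what is moved stays moved. The work goes in short steps, Python scripts to look and compute and a tool call to move; the robot and the scene stay as the last step left them, time stands still between calls to the robot, and variables do not carry over. Pictures are saved under pics/ and viewed, at most 10 in all, crops included, and the job is handed in when it is done.

Besides the shell and the picture viewer there is one more tool, called after "Emit:" as name(argument=value, ...) on one line, values as JSON. arm_command: Moves the arm, as the interface text tells. Its arguments: {"type":"object","properties":{"targets":{"type":"array","items":{"type":"array","items":{"type":"array","items":{"type":"number"}}}},"jaw":{"type":"number"},"newtons":{"type":"number"}},"required":["targets"]}

```bash
mkdir -p pics; ls; cat > h.py <<'E'
import numpy as np,cv2
from cell import arm
from scipy.spatial.transform import Rotation as R
def cloud(im):
    z=im["z_map"];v,u=np.indices(z.shape)
    c=np.stack([(u-im["cx"])/im["fx"]*z,(v-im["cy"])/im["fy"]*z,z],-1)
    if "T_tool_cam" in im:
        T=np.array(im["T_tool_cam"]);s=arm.observe();c=c@T[:3,:3].T+T[:3,3]
        return c@R.from_rotvec(s["ee_rot"]).as_matrix().T+np.array(s["position"])
    r=np.array(im["rotation"])
    if r.shape!=(3,3): r=R.from_rotvec(r).as_matrix()
    return c@r.T+np.array(im["xyz"])
def save(im,n): cv2.imwrite("pics/"+n,im["pixels"][:,:,::-1])
E
python3 - <<'E'
from h import *
s=arm.observe();print(s)
for n in("top","side"):
    im=arm.get_image(n);save(im,n+"0.png");np.savez("pics/"+n,p=im["pixels"],c=cloud(im));print(n,im["xyz"],im["rotation"],im["fx"])
E
```

```text
pics
{'clock': 0.0, 'joints': array([-1.30360444,  0.4352122 ,  0.02496883,  1.57410612, -0.01159183,
        1.13400377, -0.07509297]), 'dq': array([-2.54867135e-05,  1.23622989e-03,  1.26102293e-04, -1.05125975e-03,
       -2.25916883e-04,  7.52922256e-04,  5.45073801e-04]), 'joint_efforts': array([-2.32982835e-03, -6.67852306e+01,  9.83619355e-01, -3.14472306e+01,
       -6.07019663e-02,  4.29723586e-02,  1.41685241e-04]), 'position': array([0.22576328, 0.58227521, 0.24494811]), 'ee_rot': array([-5.77623107e-01, -3.08788734e+00,  2.47872374e-03]), 'force': array([ 0.5265599 , -0.71472678,  0.8126634 ]), 'ft_torque': array([ 0.00566163, -0.00515337, -0.04455303]), 'gripper_force': 0.0, 'width': 1.0009623200085902}
top [0.44989058 0.08665517 0.91446136] [-2.1675259   2.19203685 -0.12873302] 422.1616915343452
side [ 0.29848569 -0.49952124  0.60983819] [-2.25351352  0.42129232 -0.21603722] 415.6039634862683
```

```bash
python3 -c "
import cv2,numpy as np
a=cv2.imread('pics/top0.png');b=cv2.imread('pics/side0.png');cv2.imwrite('pics/both.png',cv2.resize(np.vstack([a,b]),(800,1200))[:, :]);cv2.imwrite('pics/t2.png',cv2.resize(a,(800,600)));cv2.imwrite('pics/s2.png',cv2.resize(b,(800,600)))"
```

```text
(no output)
```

View pics/t2.png

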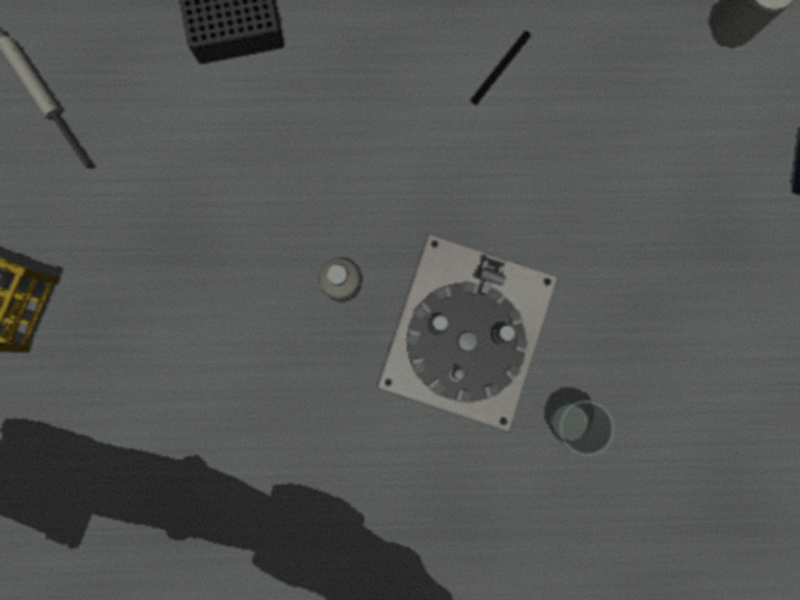

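View pics/s2.png

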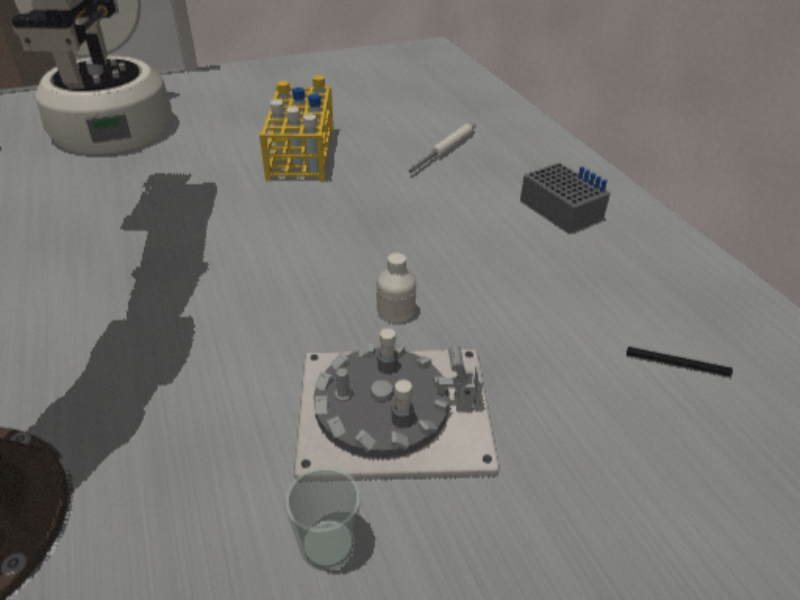

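The top view shows the hub at about (467,341), post at (457,373), pawl at (490,268), bottle at (340,278) and beaker at (585,428), in 800x600 pixels. The side view agrees. Next I measure the positions.

```bash
python3 - <<'E'
from h import *
d=np.load("pics/top.npz");c=d["c"];p=d["p"]
k=.64
for n,(u,v) in dict(hub=(467,341),post=(458,372),pawl=(490,268),ta=(440,322),tb=(507,333),bottle=(337,275),beaker=(585,428)).items():
    u=int(u*k);v=int(v*k);q=c[v-3:v+4,u-3:u+4].reshape(-1,3);q=q[q[:,2]>q[:,2].max()-.012];print(n,np.median(q,0).round(4),len(q))
hsv=cv2.cvtColor(p,cv2.COLOR_RGB2HSV);g=p.min(-1)
m=((g>120)).astype(np.uint8);m[:140]=0;m[300:]=0;m[:,:235]=0;m[:,365:]=0
cs,_=cv2.findContours(m,0,2);cc=max(cs,key=cv2.contourArea);r=cv2.minAreaRect(cc);b=cv2.boxPoints(r);print(r)
B=np.array([c[int(v),int(u)] for u,v in b]);print(B.round(4))
# ray to plane z=.015
im=arm.get_image("top");rt=R.from_rotvec(im["rotation"]).as_matrix();o=np.array(im["xyz"])
def ray(u,v,z):
    w=rt@np.array([(u-im["cx"])/im["fx"],(v-im["cy"])/im["fy"],1]);return o+w*(z-o[2])/w[2]
Q=np.array([ray(u,v,.015) for u,v in b]);print(Q.round(4));print(np.linalg.norm(Q-np.roll(Q,1,0),axis=1),Q.mean(0))
print("hub",ray(467*k,341*k,.046),"post",ray(458*k,371*k,.074),"knob",ray(490*k,262*k,.09))
E
```

```text
hub [ 0.4758 -0.0168  0.0467] 49
post [ 0.4336 -0.0026  0.0743] 36
pawl [ 0.5603 -0.0398  0.0969] 12
ta [0.4982 0.0215 0.0918] 49
tb [ 0.4837 -0.0627  0.0911] 49
bottle [0.5581 0.1498 0.0957] 49
beaker [ 0.3587 -0.1835  0.016 ] 14
((299.3000183105469, 212.60000610351562), (86.3301773071289, 101.50910949707031), 18.43494987487793)
[[ 0.417   0.0994  0.0142]
 [ 0.6241  0.0284  0.0153]
 [ 0.563  -0.151   0.0022]
 [ 0.3586 -0.0724  0.0164]]
[[ 0.4168  0.0988  0.015 ]
 [ 0.6224  0.0276  0.015 ]
 [ 0.5612 -0.1483  0.015 ]
 [ 0.3576 -0.0731  0.015 ]]
[0.18177894 0.21760218 0.18618258 0.21704745] [ 0.48949756 -0.02374481  0.015     ]
hub [ 0.47532182 -0.01850674  0.046     ] post [ 0.43665997 -0.00283219  0.074     ] knob [ 0.57350132 -0.04457621  0.09      ]
```

```bash
cat >> h.py <<'E'
A=np.deg2rad(-19.1);H=np.array([.4755,-.0175,0])
EX=np.array([np.cos(A),np.sin(A),0]);EY=np.array([-np.sin(A),np.cos(A),0])
G=np.stack([EX,EY,[0,0,1]],1)
def toi(p): return (np.asarray(p)-H)@G      # world -> indexer
def go(x,y,z):                               # indexer mm of fingertip -> shift in tool axes
    s=arm.observe();r=R.from_rotvec(s["ee_rot"]).as_matrix();p=np.array(s["position"])
    tip=p+r[:,2]*arm.tip_reach
    D=np.stack([EX,-EY,[0,0,-1]],1); D2=np.stack([-EX,EY,[0,0,-1]],1)
    t=min((R.from_matrix(r.T@d).as_rotvec() for d in(D,D2)),key=np.linalg.norm)
    d=H+G@(np.array([x,y,z])/1000)-tip
    print("t",round(s["clock"],2),"tip idx mm",(toi(tip)*1000).round(1),"shift tool mm",(r.T@d*1000).round(1),"turn",t.round(3),"F idx",(G.T@s["force"]).round(1),"w",s["width"])
    print("toolx idx",(G.T@r[:,0]).round(3), "tooly idx",(G.T@r[:,1]).round(3))
E
python3 - <<'E'
from h import *
go(50,0,160)
print(toi([.5581,.1498,.05]),toi([.36,-.185,.05]))
E
```

```text
t 0.15 tip idx mm [-432.2  485.1  226.1] shift tool mm [-499.6 -467.1   66.8] turn [-0.001  0.    -0.037] F idx [0.4 0.3 0.6] w 0.9999236166741716
toolx idx [-0.999  0.037 -0.   ] tooly idx [ 0.037  0.999 -0.001]
[0.02330923 0.18511815 0.05      ] [-0.0543326  -0.19607261  0.05      ]
```

Emit:
arm_command(targets=[[[0, 0, 0, 0, 0, -0.037], [-0.034, -0.034, 0.002, 0, 0, 0], [-0.034, -0.034, 0.002, 0, 0, 0], [-0.034, -0.034, 0.002, 0, 0, 0], [-0.034, -0.034, 0.002, 0, 0, 0], [-0.034, -0.034, 0.002, 0, 0, 0], [-0.034, -0.034, 0.002, 0, 0, 0], [-0.034, -0.034, 0.002, 0, 0, 0], [-0.034, -0.034, 0.002, 0, 0, 0], [-0.034, -0.034, 0.002, 0, 0, 0]]], jaw=0, newtons=20)

```text
clock: 1.4
position: [0.4157, 0.1921, 0.2279]
ee_rot: [0.518, 3.098, 0.001]
force: [0.9, 0.8, 0.7]
width: 0.011
gripper_force: 0.0
```

Emit:
arm_command(targets=[[[-0.034, -0.036, 0.002, 0, 0, 0], [-0.034, -0.036, 0.002, 0, 0, 0], [-0.034, -0.036, 0.002, 0, 0, 0], [-0.034, -0.036, 0.002, 0, 0, 0], [-0.017, -0.034, 0, 0, 0, 0], [0, 0, 0, 0, 0, 0], [0, 0, 0, 0, 0, 0]]])

```text
clock: 2.28
position: [0.5014, -0.024, 0.2197]
ee_rot: [-0.519, -3.098, -0.001]
force: [-0.2, 0.5, 0.1]
width: 0.003
gripper_force: 0.0
```

```bash
python3 - <<'E'
from h import *
go(50,0,86)
im=arm.get_image("wrist");save(im,"w1.png");c=cloud(im);np.savez("pics/w1",c=c,p=im["pixels"])
cv2.imwrite("pics/w1b.png",cv2.resize(im["pixels"][:,:,::-1],(800,600)))
E
```

```text
t 2.27 tip idx mm [ 26.6   2.3 200.7] shift tool mm [-23.4  -2.4 114.7] turn [ 0.    -0.     0.001] F idx [-0.3  0.4  0.1] w 0.0026598790746116944
toolx idx [-1.    -0.001  0.   ] tooly idx [-0.001  1.     0.   ]
```

View pics/w1b.png

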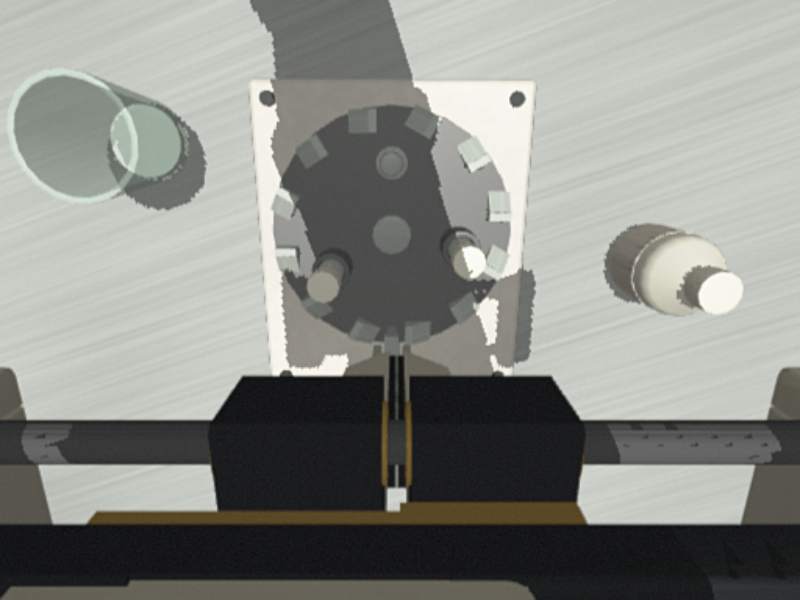

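The wrist view (800x600) shows the hub at (391,234), the post at (391,162), tubes at (325,282) and (468,260), and the closed fingers covering the pawl. I'll check these points and the finger extents.

```bash
python3 - <<'E'
from h import *
d=np.load("pics/w1.npz");c=toi(d["c"])*1000
for n,(u,v) in dict(hub=(391,234),post=(391,162),nose=(392,345)).items():
    u=int(u*.64);v=int(v*.64);print(n,np.median(c[v-4:v+5,u-4:u+5].reshape(-1,3),0).round(1))
def ctr(z0,z1,n,lim):
    m=(c[...,2]>z0)&(c[...,2]<z1)&(abs(c[...,0]-lim[0])<16)&(abs(c[...,1]-lim[1])<16);q=c[m]
    print(n,q.mean(0).round(1),q.min(0).round(1),q.max(0).round(1),len(q))
ctr(44,48,"hub",(0,0));ctr(72,77,"post",(-45,0));ctr(88,95,"A",(8,44));ctr(88,95,"B",(22,-39))
q=c[(c[...,2]>190)&(c[...,2]<300)];
for z in range(195,290,10):
    s=q[(q[:,2]>z)&(q[:,2]<=z+10)]
    if len(s):print(z,len(s),s.min(0).round(1),s.max(0).round(1))
E
```

```text
hub [-0.9 -1.8 46.8]
post [-46.2  -1.4  74.7]
nose [72.1 -1.8 56.7]
hub [ 0.3 -1.6 46.5] [-11.8 -14.   44.2] [12.9 10.4 48. ] 480
post [-44.2  -1.3  74.4] [-51.2  -7.7  72. ] [-37.5   4.8  76.3] 193
A [ 8.2 42.6 91.4] [-0.8 33.4 88. ] [18.  51.7 93.6] 353
B [ 22.5 -40.1  91.6] [ 13.8 -49.7  88. ] [ 31.7 -31.   93.8] 339
195 64 [ 15.3  -4.4 200.7] [ 17.8   8.6 205. ]
205 394 [ 14.9 -14.2 205. ] [ 18.1  18.3 215. ]
215 386 [ 14.9 -15.2 215. ] [ 17.8  18.8 225. ]
225 176 [ 15.1  -1.7 225.1] [ 20.5   5.4 235. ]
235 109 [ 15.1  -1.5 235.1] [ 35.9   5.2 244.2]
245 140 [ 28.2  -0.5 246.2] [ 36.2   4.2 248.5]
255 29 [ 27.5  -0.7 255.8] [ 34.5   4.4 258.2]
265 3332 [-10.7 -79.4 265.9] [ 29.8  83.8 275. ]
275 11952 [-10.5 -78.3 275. ] [ 23.2  82.3 285. ]
285 17090 [-10.7 -67.8 285. ] [  7.1  72.8 295. ]
```

```bash
echo 'H=H-.0015*EY' >> h.py
```

Emit:
arm_command(targets=[[[-0.025, -0.004, 0.01, 0, 0, 0], [0, 0, 0.03, 0, 0, 0], [0, 0, 0.03, 0, 0, 0], [0, 0, 0.03, 0, 0, 0], [0, 0, 0.017, 0, 0, 0], [0, 0, 0, 0, 0, 0], [0, 0, 0, 0, 0, 0]]])

```text
clock: 3.2
position: [0.5244, -0.0359, 0.1034]
ee_rot: [0.518, 3.098, 0.001]
force: [0.2, -0.5, -0.7]
width: 0.008
gripper_force: 0.0
```

```bash
python3 - <<'E'
from h import *
go(94,0,84)
im=arm.get_image("side");p=im["pixels"][190:320,180:330];cv2.imwrite("pics/s1.png",cv2.resize(p[:,:,::-1],(690,598)))
E
```

```text
t 3.2 tip idx mm [52.2  0.2 84.4] shift tool mm [-41.8  -0.2   0.5] turn [0.001 0.001 0.002] F idx [ 0.4 -0.4 -0.7] w 0.007529413001839795
toolx idx [-1.    -0.002 -0.001] tooly idx [-0.002  1.     0.001]
```

View pics/s1.png

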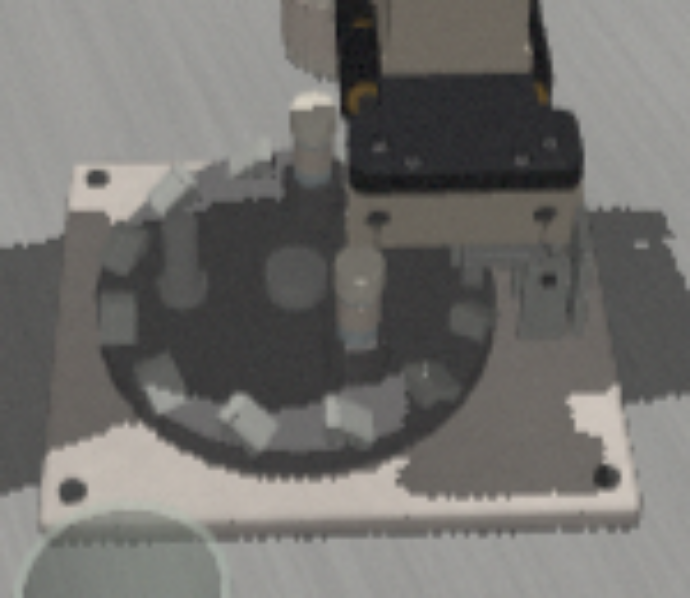

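The crop shows the gripper in front of the pawl, with the pawl cheeks at about (545,300) and the fingers still clear of the tubes. I'll push outward now.

Emit:
arm_command(targets=[[[-0.006, 0, 0, 0, 0, 0], [-0.006, 0, 0, 0, 0, 0], [-0.004, 0, 0, 0, 0, 0], [-0.004, 0, 0, 0, 0, 0], [-0.004, 0, 0, 0, 0, 0], [-0.004, 0, 0, 0, 0, 0], [-0.004, 0, 0, 0, 0, 0], [-0.004, 0, 0, 0, 0, 0], [-0.004, 0, 0, 0, 0, 0], [-0.003, 0, 0, 0, 0, 0]]])

```text
clock: 4.5
position: [0.5648, -0.0508, 0.1027]
ee_rot: [0.52, 3.098, 0.0]
force: [-0.4, 1.0, 0.2]
width: 0.002
gripper_force: 0.0
```

Emit:
arm_command(targets=[[[-0.001, 0, 0, 0, 0, 0], [0, 0, 0, 0, 0, 0], [0, 0, 0, 0, 0, 0]]])

```text
clock: 4.88
position: [0.5653, -0.0509, 0.1027]
ee_rot: [-0.52, -3.098, -0.0]
force: [-0.0, 0.2, -0.5]
width: 0.004
gripper_force: 0.0
```

```bash
python3 -c "
from h import *
go(70,0,84)"
```

```text
t 4.88 tip idx mm [95.8 -0.7 83.7] shift tool mm [25.8  0.7 -0.3] turn [ 0.    -0.     0.001] F idx [-0.1  0.2 -0.5] w 0.0044103079760728185
toolx idx [-1.    -0.001  0.   ] tooly idx [-0.001  1.     0.   ]
```

Emit:
arm_command(targets=[[[0.01, 0, 0, 0, 0, 0], [0.01, 0, 0, 0, 0, 0], [0.01, 0, -0.02, 0, 0, 0], [0, 0, -0.03, 0, 0, 0], [0.03, -0.01, 0, 0, 0, 0], [0.03, -0.01, 0, 0, 0, 0], [0.03, -0.01, 0, 0, 0, 0], [0.019, -0.012, 0, 0, 0, 0], [0, 0, 0, 0, 0, 0], [0, 0, 0, 0, 0, 0]]])

```text
clock: 6.12
position: [0.4211, -0.0449, 0.153]
ee_rot: [0.52, 3.097, 0.001]
force: [0.4, -0.1, 0.1]
width: 0.004
gripper_force: 0.0
```

```bash
python3 - <<'E'
from h import *
go(-42,-42,50)
for n in("side","top"):
    im=arm.get_image(n);c=toi(cloud(im))*1000
    m=(abs(c[...,0]-100)<35)&(abs(c[...,1])<17)&(c[...,2]>80)&(c[...,2]<105);q=c[m];print(n,len(q),q.mean(0),q.min(0),q.max(0)) if len(q) else print(n,0)
    if n=="side": cv2.imwrite("pics/s3.png",cv2.resize(im["pixels"][190:320,180:330,::-1],(690,598)))
E
```

```text
t 6.12 tip idx mm [-42.4 -42.2 134. ] shift tool mm [-0.3  0.2 84. ] turn [0.001 0.001 0.001] F idx [0.4 0.  0.1] w 0.0035122729853822305
toolx idx [-1.    -0.001 -0.001] tooly idx [-0.001  1.     0.001]
side 156 [117.04401531  -2.76530671  91.96220221] [ 79.82017273 -16.36628772  80.00582002] [125.73175653  15.47681403  98.44634135]
top 129 [115.93277313   1.5779376   92.54056102] [107.53620113 -13.54604964  80.06453738] [124.29236803  15.69387837 100.14321247]
```

View pics/s3.png

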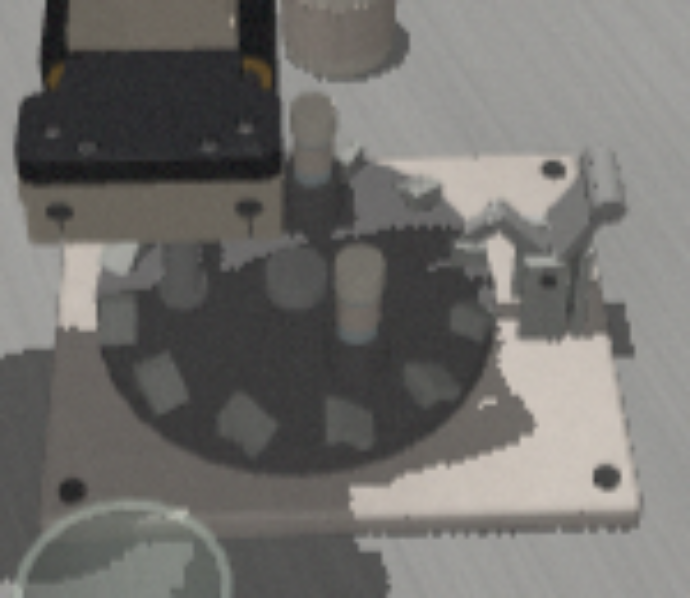

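The pawl stays thrown back, with its knob at (605,185) leaning over the stop plate. I'll descend beside the post and push it.

Emit:
arm_command(targets=[[[0, 0, 0.03, 0, 0, 0], [0, 0, 0.03, 0, 0, 0], [0, 0, 0.024, 0, 0, 0], [0, 0.005, 0, 0, 0, 0], [0, 0.005, 0, 0, 0, 0], [0, 0.004, 0, 0, 0, 0], [0, 0.003, 0, 0, 0, 0], [0, 0.003, 0, 0, 0, 0], [0, 0.003, 0, 0, 0, 0], [0, 0.003, 0, 0, 0, 0]]])

```text
clock: 7.48
position: [0.4288, -0.0206, 0.0688]
ee_rot: [-0.521, -3.098, 0.0]
force: [-0.5, -0.5, 0.9]
width: 0.001
gripper_force: 0.7
```

Emit:
arm_command(targets=[[[0, 0.003, 0, 0, 0, 0], [0, 0.003, 0, 0, 0, 0], [0, 0.002, 0, 0, 0, 0], [0, 0.002, 0, 0, 0, 0], [0, 0, 0, 0, 0, 0], [0, 0, 0, 0, 0, 0]]])

```text
clock: 8.22
position: [0.4319, -0.0111, 0.0687]
ee_rot: [-0.52, -3.098, -0.0]
force: [0.7, -0.2, 1.0]
width: 0.006
gripper_force: 0.0
```

```bash
cat >> h.py <<'E'
def wheel():
    for n in("wrist","top","side"):
        im=arm.get_image(n);c=toi(cloud(im))*1000;o=[]
        for r0,a0,z0,z1 in((45,180,72,77),(45,80,88,94.5),(45,-60,88,94.5)):
            m=(abs(np.hypot(c[...,0],c[...,1])-45)<12)&(c[...,2]>z0)&(c[...,2]<z1)
            th=np.rad2deg(np.arctan2(c[...,1],c[...,0]));m&=abs((th-a0+15+180)%360-180)<30
            q=c[m]
            if len(q)>20: x=(q.min(0)+q.max(0))/2;o.append((len(q),x[:2].round(1),round((np.rad2deg(np.arctan2(x[1],x[0]))-a0+180)%360-180,1)))
            else:o.append(len(q))
        print(n,o)
E
python3 -c "
from h import *
go(-42,-3.5,50);wheel()"
```

```text
t 8.22 tip idx mm [-43.3  -6.7  49.7] shift tool mm [-1.3  3.2 -0.3] turn [ 0.    -0.     0.001] F idx [0.7 0.  1. ] w 0.00613214341713058
toolx idx [-1.    -0.001  0.   ] tooly idx [-0.001  1.     0.   ]
wrist [(84, array([-53.3,  -7.7]), np.float64(8.2)), 0, 0]
top [6, (66, array([24.6, 38.8]), np.float64(-22.4)), 0]
side [0, (69, array([25.5, 37.7]), np.float64(-24.1)), (89, array([  7.5, -44.4]), np.float64(-20.5))]
```

Emit:
arm_command(targets=[[[0, 0.002, 0, 0, 0, 0], [0, 0.002, 0, 0, 0, 0], [0, 0, 0, 0, 0, 0], [0, 0, 0, 0, 0, 0]]])

```text
clock: 8.88
position: [0.4334, -0.0073, 0.0687]
ee_rot: [-0.52, -3.098, -0.0]
force: [0.2, -0.1, 0.2]
width: 0.001
gripper_force: 0.1
```

Emit:
arm_command(targets=[[[0, -0.006, 0, 0, 0, 0], [0, -0.01, 0, 0, 0, 0], [0, 0, -0.03, 0, 0, 0], [0, 0, -0.03, 0, 0, 0], [0, 0, -0.03, 0, 0, 0], [0, -0.03, 0, 0, 0, 0], [0, -0.03, 0, 0, 0, 0], [0, -0.03, 0, 0, 0, 0], [0, 0, 0, 0, 0, 0], [0, 0, 0, 0, 0, 0]]])

```text
clock: 10.12
position: [0.3987, -0.1075, 0.1587]
ee_rot: [-0.521, -3.098, -0.001]
force: [-0.5, 0.6, 0.3]
width: 0.005
gripper_force: 0.0
```

```bash
python3 - <<'E'
from h import *
go(-42,-3.5,50);wheel()
im=arm.get_image("top");cv2.imwrite("pics/t4.png",cv2.resize(im["pixels"][140:290,230:380,::-1],(600,600)))
E
```

```text
t 10.12 tip idx mm [ -43.1 -108.7  139.7] shift tool mm [ -1.1 105.2  89.7] turn [ 0. -0. -0.] F idx [-0.7  0.4  0.3] w 0.004606302481800713
toolx idx [-1.  0.  0.] tooly idx [0. 1. 0.]
wrist [(244, array([-39.1,  21.1]), np.float64(-28.4)), (214, array([32.8, 34.7]), np.float64(-33.3)), 0]
top [(33, array([-38.3,  22.5]), np.float64(-30.5)), (68, array([28.2, 36.1]), np.float64(-28.1)), (25, array([  3.6, -43.2]), np.float64(-25.2))]
side [0, (70, array([29. , 36.9]), np.float64(-28.1)), (78, array([  4.1, -45. ]), np.float64(-24.7))]
```

View pics/t4.png

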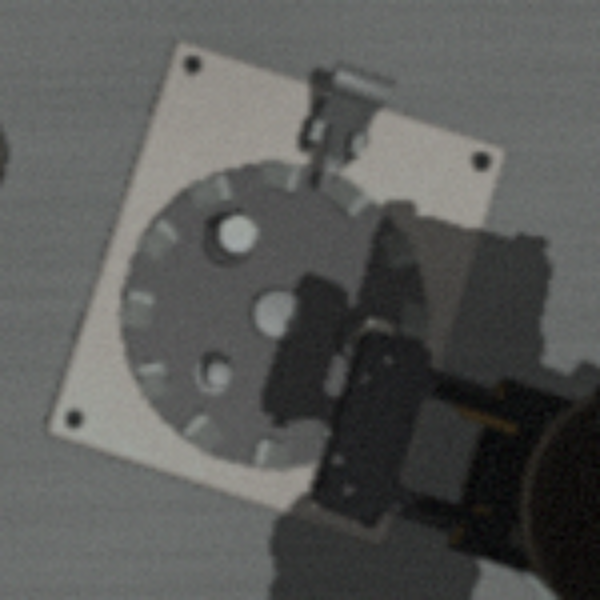

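The pawl is still back with its knob at (362,85), the post is at (215,372), and the carousel has turned about -29°. Both tubes are still seated by height. Next I go over to the pawl's outer side.

Emit:
arm_command(targets=[[[-0.033, 0.018, 0, 0, 0, 0], [-0.033, 0.018, 0, 0, 0, 0], [-0.033, 0.018, 0, 0, 0, 0], [-0.033, 0.018, 0, 0, 0, 0], [-0.033, 0.018, 0, 0, 0, 0], [-0.028, 0.019, 0, 0, 0, 0], [0, 0, 0, 0, 0, 0], [0, 0, 0, 0, 0, 0]]])

```text
clock: 11.32
position: [0.6161, -0.0675, 0.1582]
ee_rot: [-0.52, -3.097, 0.001]
force: [-0.2, -0.4, -0.3]
width: 0.005
gripper_force: 0.0
```

```bash
python3 - <<'E'
from h import *
go(150,0,82);wheel()
E
```

```text
t 11.32 tip idx mm [149.2   0.2 139.2] shift tool mm [-0.9 -0.2 57.2] turn [-0.001 -0.001  0.001] F idx [-0.  -0.4 -0.3] w 0.0046211350694446655
toolx idx [-1.    -0.001  0.001] tooly idx [-0.001  1.    -0.001]
wrist [0, (866, array([29. , 34.6]), np.float64(-30.0)), 0]
top [(33, array([-38.9,  22.6]), np.float64(-30.1)), (70, array([28.2, 36.3]), np.float64(-27.9)), (68, array([  1.5, -43.8]), np.float64(-28.1))]
side [(37, array([-38.3,  22. ]), np.float64(-29.8)), (70, array([29., 36.]), np.float64(-28.8)), (87, array([  2.5, -44.6]), np.float64(-26.7))]
```

Emit:
arm_command(targets=[[[0, 0, 0.03, 0, 0, 0], [0, 0, 0.027, 0, 0, 0], [0, 0, 0, 0, 0, 0], [0.006, 0, 0, 0, 0, 0], [0.005, 0, 0, 0, 0, 0], [0.003, 0, 0, 0, 0, 0], [0.003, 0, 0, 0, 0, 0], [0.003, 0, 0, 0, 0, 0], [0.003, 0, 0, 0, 0, 0], [0.003, 0, 0, 0, 0, 0]]])

```text
clock: 12.72
position: [0.592, -0.0591, 0.1016]
ee_rot: [-0.52, -3.098, -0.0]
force: [-0.4, -0.1, 0.1]
width: 0.001
gripper_force: 0.1
```

Emit:
arm_command(targets=[[[0.003, 0, 0, 0, 0, 0], [0.003, 0, 0, 0, 0, 0], [0.003, 0, 0, 0, 0, 0], [0.003, 0, 0, 0, 0, 0], [0.003, 0, 0, 0, 0, 0], [0.003, 0, 0, 0, 0, 0], [0.002, 0, 0, 0, 0, 0], [0, 0, 0, 0, 0, 0], [0, 0, 0, 0, 0, 0]]])

```text
clock: 13.85
position: [0.5735, -0.0527, 0.1018]
ee_rot: [0.521, 3.098, 0.0]
force: [-0.2, 0.2, 0.5]
width: 0.003
gripper_force: 0.0
```

```bash
python3 -c "
from h import *
go(101,0,82)"
```

```text
t 13.85 tip idx mm [104.1   0.3  82.8] shift tool mm [ 3.1 -0.3  0.8] turn [0. 0. 0.] F idx [-0.3  0.1  0.5] w 0.0027052538392502027
toolx idx [-1. -0. -0.] tooly idx [-0.  1.  0.]
```

Next I back off, rise clear, and check the result.

Emit:
arm_command(targets=[[[-0.01, 0, 0, 0, 0, 0], [-0.02, 0, 0, 0, 0, 0], [-0.015, 0, -0.01, 0, 0, 0], [0, 0, -0.04, 0, 0, 0], [0, 0, -0.04, 0, 0, 0], [-0.04, 0, -0.02, 0, 0, 0], [-0.04, 0, 0, 0, 0, 0], [-0.04, 0, 0, 0, 0, 0], [0, 0, 0, 0, 0, 0], [0, 0, 0, 0, 0, 0]]])

```text
clock: 15.1
position: [0.729, -0.1067, 0.2112]
ee_rot: [-0.521, -3.097, 0.0]
force: [0.1, 1.2, 0.7]
width: 0.006
gripper_force: 0.0
```

```bash
python3 - <<'E'
from h import *
go(150,0,82);wheel()
for n in("side","top"):
    im=arm.get_image(n);c=toi(cloud(im))*1000
    m=(abs(c[...,0]-100)<35)&(abs(c[...,1])<17)&(c[...,2]>85)&(c[...,2]<105);q=c[m];print(n,len(q),q.mean(0),q.min(0),q.max(0)) if len(q) else print(n,0)
    if n=="side": a=cv2.resize(im["pixels"][190:320,180:330,::-1],(690,598),interpolation=cv2.INTER_CUBIC);cv2.imwrite("pics/s5.png",a)
E
```

```text
t 15.1 tip idx mm [2.687e+02 1.000e-01 1.922e+02] shift tool mm [ 1.186e+02 -1.000e-01  1.103e+02] turn [-0.    -0.001  0.   ] F idx [-0.3  1.2  0.7] w 0.006435613841020817
toolx idx [-1.    -0.     0.001] tooly idx [-0.  1. -0.]
wrist [0, 0, 0]
top [(32, array([-38.6,  22.6]), np.float64(-30.3)), (71, array([28.2, 36.4]), np.float64(-27.8)), (71, array([  1.7, -43.8]), np.float64(-27.8))]
side [(39, array([-38.4,  22.2]), np.float64(-30.1)), (71, array([29. , 36.5]), np.float64(-28.5)), (88, array([  2.5, -44.3]), np.float64(-26.7))]
side 124 [84.48847427 -2.97039245 96.74862528] [ 78.31699881 -16.14864877  87.51480065] [ 91.7233906   16.36364451 100.98474184]
top 109 [83.05975425  1.30389945 97.0055075 ] [ 76.75421145 -13.72017551  87.77538341] [ 90.05513656  15.85011009 101.53714575]
```

View pics/s5.png

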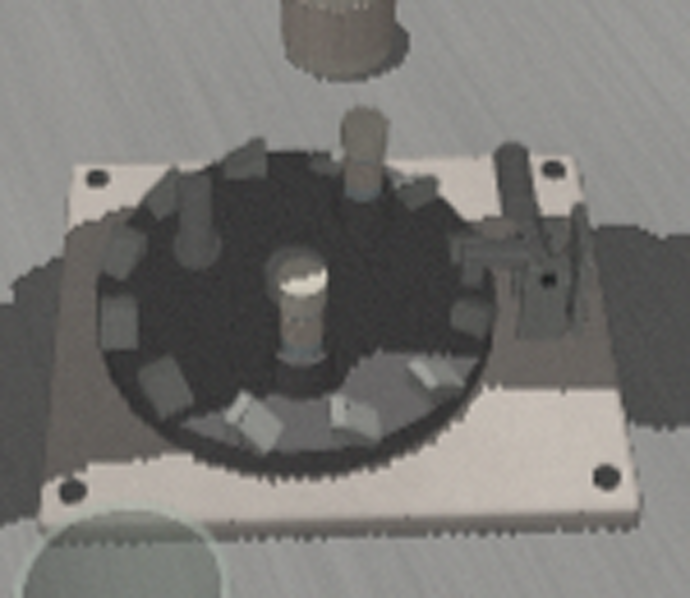

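The view shows the pawl down with its knob at (513,185), measured x ≈ 84 mm as specified. The nose sits at tooth level, the wheel is at about -0.51 rad, and the tubes are seated.

```bash
python3 -c "
from h import *
print(arm.sign_off())"
```

```text
the job is handed in; nothing more can be done
None
```

The job is done and handed in at about 15 s: I threw the pawl back, pushed the carousel back one notch (about -0.51 rad measured), and tipped the pawl down into its new notch; the tubes are still seated, and the arm kept clear of the bottle and beaker.

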